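Nest the mixing pots and slide them home under the bench shelf

ROBOT

A 6-joint arm with a two-finger parallel gripper is mounted at the origin on the work surface. World frame = base frame: x ahead of the robot, y to its left, z up, the work surface at z = 0. Lengths are in mm, angles in rad, forces in N, time in s.
With the tool pointing down it reaches from about 350 to 975 mm from the base axis. Payload 7.1 kg.
Tool frame: the origin (TCP) lies midway between the tips of the shut fingers; the grasp point (between the pads) lies 19 mm behind it; z points along the fingers, y is the line along which they close (so a half turn about z gives the same grasp; the last joint's range is limited). The gripper opens to 88 mm and grips with 3 to 60 N. Pads are 20 mm wide; open, the fingers measure 115 mm over their backs; the gripper's body (75 mm by 178 mm) begins 61 mm behind the grasp point.
Start: joints at [1.27, 0.423, 1.63, -0, 1.089, -0.019], TCP at [173.771, 600.34, 222.675] pointing down, gripper open.
Joint ranges: [-3, 3], [-0.9, 2.11], [0.09, 2.58], [-1.31, 4.45], [0.11, 2.69], [-2.54, 2.54]. Speed limits (rad/s): [2.39, 2.39, 3.01, 3.14, 3.14, 3.14].

INTERFACE

Orientations are given as a rotation vector (axis times angle).
In Python, from workcell import ctrl gives the robot as it stands.
- The arm moves only by the shell command python3 -m pendant 'ROWS'. ROWS is a JSON object of lists of equal length, an entry for each row: "grip": the opening, from -1 (shut) to 1 (fully open); "linear": the shift along the tool's x, y, z in mm, a list of three; "angular": the turn, a rotation vector about the tool's x, y, z in rad, a list of three. In form: {"grip": [grip, ...], "linear": [[tx, ty, tz], ...], "angular": [[ax, ay, az], ...]}. A call has 1 to 12 rows; each row shifts and turns the commanded pose from where the row before left it, along the tool's axes as they then stand; what a row does not reach is not made up. A row lasts 1/12 s, in which the tool goes at most 41.7 mm and 7.16 degrees, less where a joint would pass 70% of its speed; a pose out of reach is approached as far as the arm can. A call with a gripper value outside its range is refused whole. The fingers move at their own pace and stop on an object; the grip force is fixed at half the most. Time passes only in rows, so rows that do not move let the fingers close. It gives the time, the measured TCP pose, the force, the opening and the grip force at its end, in the units of the state.
- ctrl.get_obs(): the state, without advancing time (a new reading comes with each control period).
- ctrl.get_image(name): name is "scene" or "top"; returns the picture (480x640x3 uint8, red, green, blue); there is no depth.
- ctrl.camera_params(name): a dict with "vfov" (degrees; the focal length in pixels is half the picture's height over the tangent of half this angle, whatever the lens; pixels are square), "cx", "cy" (the principal point, pixels), "R" (3x3) and "t" (3): a world point X has camera coordinates R X + t. Camera axes: x right, y down, z forward; pixel columns grow to the right and rows downward; lengths in mm; the calibration is good to about 2 mm. A picture is of the moment at which its call begins. camera_params takes no time and is no camera call.
- ctrl.close_job(): hands the job in; it is judged then, once.
The state is a dict: "t": time; "qpos": joint angles; "qvel": joint speeds; "joint_torque": joint torques, N m; "ee_pos": TCP position; "orientation": TCP orientation; "ft_force": force on the tool from outside, world axes, zero at the start; "moment": the same for the moment, N m; "width": finger opening in mm; "grasp_force": force on a finger pad.
Only numpy, scipy, OpenCV 4.12 (cv2) and the standard library are available. Lean on these libraries where they do the work, as an engineer would, in place of code of your own. Each camera call takes 0.05 s, during which the arm holds its last target. There are 200 camera calls.

TASK

Put the three metal mixing pots away: on the open bench, nest them upright in size order, the small one inside the middle one inside the large one, setting them down gently rather than dropping them. Then slide the whole nest along the bench between the rails under the low shelf, never lifting the large pot, until it is fully home against the end stop. Leave everything else on the bench where it is.

Things in the scene. Friction and masses are not known exactly. Their poses are not given: they have to be found in the camera images.
- pot_large: Wide low open pot of bare metal, round, straight sided: 92 mm outside diameter, 54 mm high, wall 3 mm, floor 4 mm, 250 g. Too wide to grip across. Origin at the centre of its underside, z up. Stands on the open bench in front of the shelf.
- pot_middle: Middle open pot of the same bare metal: 66 mm outside diameter, 72 mm high, wall 3 mm, floor 4 mm, 120 g. Origin at the centre of its underside, z up. In the large pot its rim stands 22 mm above the large pot's rim.
- pot_small: Small open pot of the same bare metal, the slimmest and tallest: 46 mm outside diameter, 90 mm high, wall 3 mm, floor 4 mm, 80 g. Origin at the centre of its underside, z up. In the middle pot its rim stands 22 mm above the middle pot's rim; the whole nest is 98 mm high.
- shelf: Low fixed shelf: board 170 mm deep (x) by 270 mm wide (y), underside 140 mm above the bench, stock on it up to 280 mm. Origin on the bench below the middle of the board's front edge; +x points inward under the board, z up. Posts 20 mm square at its corners (y = -125 and 125 mm). Steel rails 24 mm high make a lane under it. Open on all sides above the rails.
- lane_home (a point): Point on the bench where the large pot's centre stands when it is against the end stop (24 mm high): 78 mm inward of the board's front edge, so the pot's near wall is then 32 mm under the board. On the lane's middle line. Axes as shelf.
- lane_mouth (a point): Point on the bench on the lane's middle line between the outer ends of the flared rails, 64 mm outside the board's front edge; the flare is about 155 mm wide here and narrows to the straight lane, 106 mm wide inside, 25 mm outside the front edge. Axes as shelf.
- tape_roll: Bystander: roll of masking tape lying flat, 100 mm across, 24 mm high. Origin at centre of underside.
- spray_can: Bystander: spray can, 66 mm across, 190 mm high. Origin at centre of underside.
- filler_tin: Bystander: green filler tin, 114 mm across, 116 mm high. Origin at centre of underside.
- putty_tube: Bystander: red putty tube lying flat, 130 x 52 x 22 mm, long along its x. Origin at centre of underside.
- sanding_block: Bystander: dark rubber sanding block, 30 x 75 x 28 mm (x, y, z), standing between the middle and small pots. Origin at centre of underside.
- hardener_jar: Bystander: small white jar, 44 mm across, 60 mm high. Origin at centre of underside.
- wrench: Bystander: steel wrench 170 mm long lying along its x. Origin on its underside.
Mind the look-alikes: they are no part of the job. Leave any yellow look-alike of the pot_middle alone. Leave any yellow look-alike of the pot_large alone.

How it is judged:
By the outcome, as a careful person would: the job done as asked, in the order asked, and still so for the second after the job is handed in, with the robot touching nothing.
It also fails if it takes over 69 s, if anything falls off the work surface, if the arm or the gripper's body presses on something with over 40 N, if the wrist force passes 120 N, or if a joint passes its speed limit or range.

## Working session

There is one attempt and no reset: what is moved stays moved. The work goes in short steps, Python scripts to look and compute and a shell command to move; the robot and the scene stay as the last step left them, time stands still between calls to the robot, and variables do not carry over. Pictures are saved under pics/ and viewed, at most 10 in all, crops included, and the job is handed in when it is done.

```bash
mkdir -p pics; python3 - <<'E'
from workcell import ctrl
import cv2
for n in("scene","top"):
    im=ctrl.get_image(n);cv2.imwrite(f"pics/{n}0.png",cv2.resize(im[:,:,::-1],(800,600),interpolation=cv2.INTER_CUBIC))
    cv2.imwrite(f"pics/raw_{n}0.png",im[:,:,::-1])
    print(n,ctrl.camera_params(n))
o=ctrl.get_obs();print(o)
E
```

```text
scene {'vfov': 56.125310185477446, 'cx': 319.52361941217214, 'cy': 229.20022700081262, 'R': array([[ 0.81607888,  0.57782988, -0.01130852],
       [ 0.446857  , -0.64327093, -0.6217084 ],
       [-0.36651613,  0.5023098 , -0.78316715]]), 't': array([-570.78433461, -145.63864601, 1011.51638732])}
top {'vfov': 56.7738901900199, 'cx': 317.137205866924, 'cy': 236.2107709807463, 'R': array([[-0.01255534, -0.99964224, -0.02361704],
       [-0.98918829,  0.0158684 , -0.14578998],
       [ 0.14611259,  0.02153125, -0.98903363]]), 't': array([148.49944472, 587.64900893, 887.91667575])}
{'t': 0.1, 'qpos': array([ 1.26999684e+00,  4.23757931e-01,  1.63064172e+00, -2.46536929e-05,
        1.08862774e+00, -1.90121845e-02]), 'qvel': array([ 0.00022237, -0.00186575, -0.00069751, -0.00076375,  0.00160329,
       -0.00037447]), 'joint_torque': array([ 5.44745017e-04, -5.45609057e+01, -2.74325824e+01,  6.45118486e-02,
        1.86885009e-02,  9.34960056e-07]), 'ee_pos': array([173.62711537, 599.84523752, 221.97243947]), 'orientation': array([-4.41120499e-01, -3.11025919e+00,  2.23024634e-03]), 'ft_force': array([ 0.36294532,  0.25257527, -0.35097582]), 'moment': array([ 0.00911388,  0.00442925, -0.0518224 ]), 'grasp_force': 0.0, 'width': 87.859844428848}
```

View pics/scene0.png

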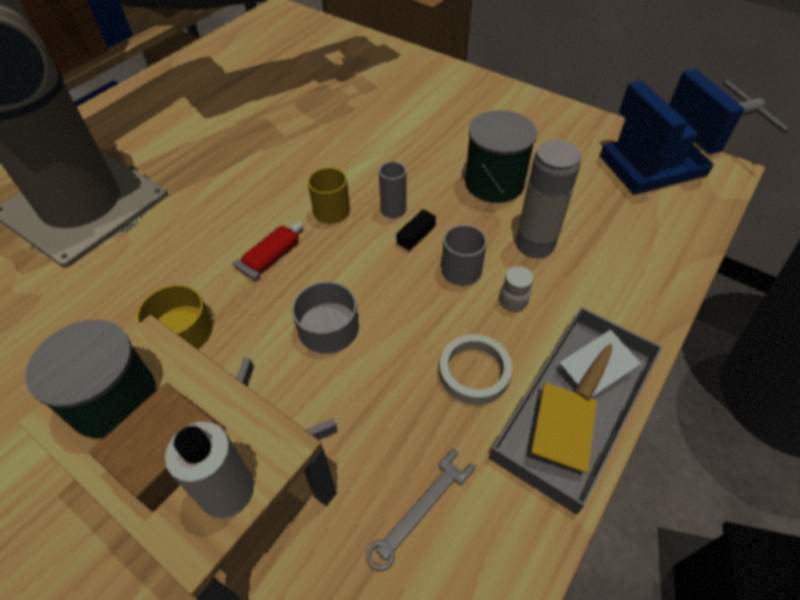

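View pics/top0.png

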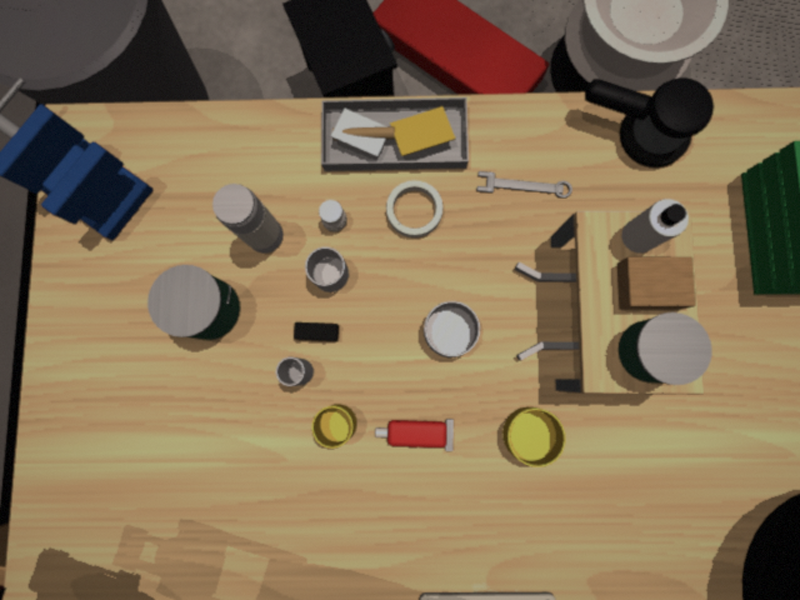

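The scene shows the bare metal pots (large ~(326,317), middle (463,254), small (393,188)), with the yellow look-alikes to be left alone. In the top view the large pot is at (452,330), middle (326,270), small (292,372), the lane to the right with mouth near (520,312). I'll enlarge next.

```bash
python3 - <<'E'
import cv2,numpy as np
a=cv2.imread("pics/raw_top0.png");s=cv2.imread("pics/raw_scene0.png")
A=cv2.resize(a[185:325,210:480],None,fx=2.96,fy=2.96,interpolation=cv2.INTER_CUBIC)
# scene: two crops side by side
B=cv2.resize(s[120:290,225:425],None,fx=3.5,fy=3.5,interpolation=cv2.INTER_CUBIC)
cv2.imwrite("pics/ct.png",np.clip(A*1.3,0,255));cv2.imwrite("pics/cs.png",np.clip(B*1.6,0,255))
print(A.shape,B.shape)
E
```

```text
(414, 799, 3) (595, 700, 3)[ WARN:0@0.045] global loadsave.cpp:1063 imwrite_ Unsupported depth image for selected encoder is fallbacked to CV_8U.
```

View pics/ct.png

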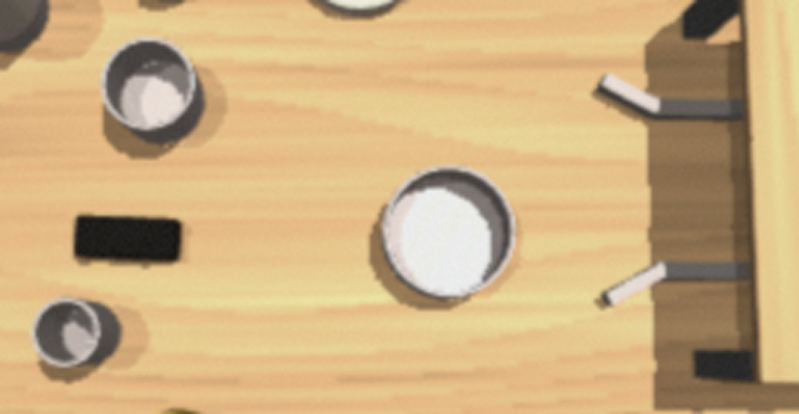

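View pics/cs.png

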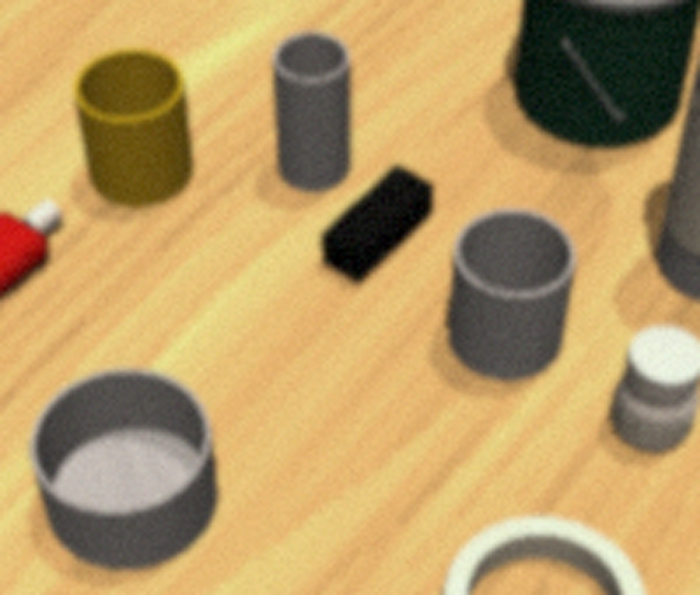

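Rims read: in the top crop, middle centre (150,86), large (449.5,233), small (67.5,333), rail bends (657,104)/(664,269). In the scene crop, middle (514,254), large (123.5,443), small (312,59).

```bash
cat >vis.py <<'E'
from workcell import ctrl
import numpy as np
P={n:ctrl.camera_params(n) for n in("top","scene")}
def ray(n,u,v):
    p=P[n];f=240/np.tan(np.radians(p["vfov"])/2)
    d=p["R"].T@np.array([(u-p["cx"])/f,(v-p["cy"])/f,1]);return -p["R"].T@p["t"],d/np.linalg.norm(d)
def tri(a,b):
    (c1,d1),(c2,d2)=ray("top",*a),ray("scene",*b)
    s=np.linalg.lstsq(np.c_[d1,-d2],c2-c1,rcond=None)[0]
    q,r=c1+s[0]*d1,c2+s[1]*d2;return (q+r)/2,np.linalg.norm(q-r)
def atz(n,u,z):
    c,d=ray(n,*u);return c+d*(z-c[2])/d[2]
def proj(n,X):
    p=P[n];f=240/np.tan(np.radians(p["vfov"])/2);c=p["R"]@np.array(X,float)+p["t"];return np.array([f*c[0]/c[2]+p["cx"],f*c[1]/c[2]+p["cy"]])
T=lambda u,v:((u+.5)/2.96-.5+210,(v+.5)/2.96-.5+185)
S=lambda u,v:((u+.5)/3.5-.5+225,(v+.5)/3.5-.5+120)
E
python3 - <<'E'
from vis import *
np.set_printoptions(precision=1,suppress=True)
for n,a,b,h in(("m",(150,86),(514,254),72),("l",(449.5,233),(123.5,443),54),("s",(67.5,333),(312,59),90)):
    print(n,*tri(T(*a),S(*b)),atz("top",T(*a),h),atz("scene",S(*b),h))
for n,l,r,z in(("m",(103,86),(197,86),72),("l",(383,233),(516,233),54),("s",(34,333),(101,333),90)):
    print(n,"dia",np.linalg.norm(atz("top",T(*l),z)-atz("top",T(*r),z)))
for q in((603,83),(606,298),(657,104),(664,269),(742,108),(748,271)):print(q,atz("top",T(*q),24))
for q in((247,362),(333,428)):print(atz("scene",((q[0]+.5)/1.25-.5,(q[1]+.5)/1.25-.5),24))
sc=lambda x,y:((x+.5)/1.25-.5,(y+.5)/1.25-.5)
for q in((578,212),(583,391)):print("board front edge",atz("top",sc(*q),158))
print("board scene",atz("scene",sc(150,320),158),atz("scene",sc(318,450),158))
for n,q,h in(("tape",(414,209),24),("jar",(332,212),60),("block",(317,332),28),("ymid",(333,427),72),("ylarge",(534,437),54),("can",(237,203),190),("tin",(185,302),116),("stockbottle",(670,215),280),("stocktin",(673,348),250)):print(n,atz("top",sc(*q),h))
E
```

```text
m [636.5 257.7  68.7] 3.705917660742651 [634.4 255.9  72. ] [639.  256.5  72. ]
l [532.1  50.   47. ] 3.3030335973985614 [530.4  49.3  54. ] [537.2  47.8  54. ]
s [465.7 308.8  87.5] 3.0844340843957685 [464.5 307.2  90. ] [468.4 307.7  90. ]
m dia 65.64264862327073
l dia 92.1867966253743
s dia 44.726310117362864
(603, 83) [640.6 -67.4  24. ]
(606, 298) [485.1 -62.7  24. ]
(657, 104) [ 624.4 -105.7   24. ]
(664, 269) [ 505.1 -104.7   24. ]
(742, 108) [ 620.5 -166.7   24. ]
(748, 271) [ 502.8 -163.9   24. ]
[491.3 -70.2  24. ]
[650.7 -77.1  24. ]
board front edge [ 694.7 -135.4  158. ]
board front edge [ 430.9 -126.7  158. ]
board scene [ 439.  -134.9  158. ] [ 703.4 -142.5  158. ]
tape [745.7 107.9  24. ]
jar [732.1 247.4  60. ]
block [531.5 276.5  28. ]
ymid [377.2 242.5  72. ]
ylarge [356.7 -76.4  54. ]
can [708.5 368.5 190. ]
tin [574.1 469.2 116. ]
stockbottle [ 652.1 -212.   280. ]
stocktin [ 486.  -215.7  250. ]
```

```bash
python3 -m pendant '{"grip":[1,1,1,1,1,1,1,1,1,1,1,1],"linear":[[0,0,0],[0,0,0],[0,0,0],[0,0,0],[0,0,0],[0,0,0],[0,0,0],[0,0,0],[0,0,0],[0,0,0],[0,0,0],[0,0,0]],"angular":[[0,0,0.1204],[0,0,0.1204],[0,0,0.1204],[0,0,0.1204],[0,0,0.1204],[0,0,0.1204],[0,0,0.1204],[0,0,0.1204],[0,0,0.1204],[0,0,0.1204],[0,0,0.1204],[0,0,0]]}'
cat >go.py <<'E'
import sys
from vis import *
from scipy.spatial.transform import Rotation as Ro
np.set_printoptions(precision=2,suppress=True)
o=ctrl.get_obs();R=Ro.from_rotvec(o["orientation"]).as_matrix()
print("t",o["t"],"pos",o["ee_pos"],"q",o["qpos"],"F",o["ft_force"],"w",o["width"],o["grasp_force"]);print(R)
if len(sys.argv)>3:print("shift",R.T@(np.array(list(map(float,sys.argv[1:4])))-o["ee_pos"]))
E
python3 go.py 636.5 256.5 160
```

```text
t: 1.1
ee_pos: [173.7, 600.0, 222.2]
orientation: [2.265, 2.177, -0.001]
ft_force: [0.5, -0.4, -0.5]
width: 87.7
grasp_force: 0.0
t 1.1 pos [173.69 600.04 222.23] q [ 1.27  0.42  1.63 -0.    1.09  1.31] F [ 0.55 -0.43 -0.53] w 87.65017708204233 0.0
[[ 0.04  1.   -0.  ]
 [ 1.   -0.04 -0.  ]
 [-0.   -0.   -1.  ]]
shift [-324.85  476.09   62.41]
```

```bash
python3 -m pendant '{"grip":[1,1,1,1,1,1,1,1,1,1,1,1],"linear":[[-20.3,29.75,0],[-20.3,29.75,0],[-20.3,29.75,0],[-20.3,29.75,0],[-20.3,29.75,0],[-20.3,29.75,0],[-20.3,29.75,0],[-20.3,29.75,0],[-20.3,29.75,0],[-20.3,29.75,0],[-20.3,29.75,0],[-20.3,29.75,0]],"angular":[[0,0,0],[0,0,0],[0,0,0],[0,0,0],[0,0,0],[0,0,0],[0,0,0],[0,0,0],[0,0,0],[0,0,0],[0,0,0],[0,0,0]]}'
python3 -m pendant '{"grip":[1,1,1,1,1,1,1,1,1,1,1,1],"linear":[[-20.3,29.75,0],[-20.3,29.75,0],[-20.3,29.75,0],[-20.3,29.75,0],[0,0,20],[0,0,20],[0,0,20],[0,0,20],[0,0,20],[0,0,0],[0,0,0],[0,0,0]],"angular":[[0,0,0],[0,0,0],[0,0,0],[0,0,0],[0,0,0],[0,0,0],[0,0,0],[0,0,0],[0,0,0],[0,0,0],[0,0,0],[0,0,0]]}'
python3 go.py 636.5 256.5 53
python3 - <<'E'
from workcell import ctrl
import cv2,numpy as np
a=ctrl.get_image("top")[:,:,::-1];s=ctrl.get_image("scene")[:,:,::-1]
A=cv2.resize(a[130:310,200:380],(540,540),interpolation=cv2.INTER_CUBIC)[:, :400]
B=cv2.resize(s[120:300,310:440],(390,540),interpolation=cv2.INTER_CUBIC)
cv2.imwrite("pics/m1.png",np.hstack([A,B]))
E
```

```text
t: 2.1
ee_pos: [523.0, 342.8, 222.5]
orientation: [-2.256, -2.187, 0.001]
ft_force: [0.1, 0.0, 1.0]
width: 87.4
grasp_force: 0.0
t: 3.1
ee_pos: [638.5, 259.2, 123.6]
orientation: [2.258, 2.183, 0.001]
ft_force: [0.2, -0.1, 0.8]
width: 87.6
grasp_force: 0.0
t 3.1 pos [638.54 259.16 123.59] q [ 0.37  0.63  1.54 -0.    0.98  0.4 ] F [ 0.17 -0.14  0.81] w 87.58687879807704 0.0
[[ 0.03  1.    0.  ]
 [ 1.   -0.03  0.  ]
 [ 0.    0.   -1.  ]]
shift [-2.75 -2.01 70.59]
```

View pics/m1.png

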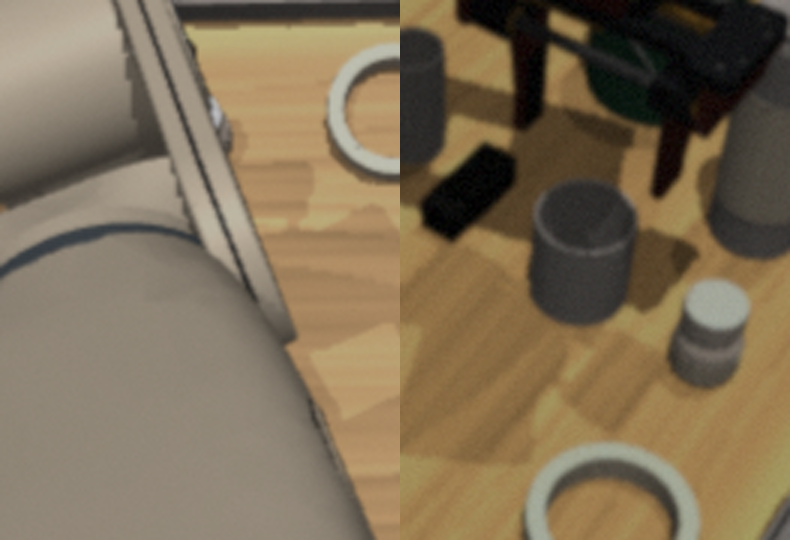

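The scene view shows the open fingers straddling the middle pot, with tips at about (528,125) and (667,193) of the picture; the arm hides it in the top view.

```bash
python3 - <<'E'
from vis import *
for X in((638.5,259.2,123.6),(638.5+44,259.2-1.4,123.6),(638.5-44,259.2+1.4,123.6)):
    p=proj("scene",X);print((p[0]-310)*3+400,(p[1]-120)*3)
for X in((638.5,259.2,72),(636.5,256.5,72)):
    p=proj("scene",X);print((p[0]-310)*3+400,(p[1]-120)*3)
E
```

```text
592.886933275824 154.5545953469586
656.0656365488852 185.85959364412898
532.2774262555538 124.522631793333
586.0125941422027 213.66274185912766
581.059791912646 214.91781828731374
```

```bash
python3 -m pendant '{"grip":[1,1,1,1,1,1,-1,-1,-1,-1,-1,-1],"linear":[[-2.7,-2,11],[0,0,20],[0,0,20],[0,0,12],[0,0,7],[0,0,0],[0,0,0],[0,0,0],[0,0,0],[0,0,0],[0,0,0],[0,0,0]],"angular":[[0,0,0],[0,0,0],[0,0,0],[0,0,0],[0,0,0],[0,0,0],[0,0,0],[0,0,0],[0,0,0],[0,0,0],[0,0,0],[0,0,0]]}'
python3 go.py
```

```text
t: 4.2
ee_pos: [636.9, 256.7, 53.9]
orientation: [2.26, 2.181, 0.003]
ft_force: [0.8, -0.2, 4.9]
width: 66.1
grasp_force: 30.0
t 4.2 pos [636.87 256.66  53.87] q [0.37 0.71 1.57 0.   0.86 0.4 ] F [ 0.79 -0.17  4.86] w 66.05972494596301 30.00281752087176
[[ 0.04  1.    0.  ]
 [ 1.   -0.04  0.  ]
 [ 0.    0.   -1.  ]]
```

```bash
python3 -m pendant '{"grip":[-1,-1,-1,-1,-1,-1,-1,-1,-1,-1,-1,-1],"linear":[[0,0,-8],[0,0,-25],[0,0,-30],[0,0,-20],[-26.5,-12,0],[-26.5,-12,0],[-26.5,-12,0],[-26.5,-12,0],[-26.5,-12,0],[-26.5,-12,0],[-26.5,-12,0],[-26.5,-12,0]],"angular":[[0,0,0],[0,0,0],[0,0,0],[0,0,0],[0,0,0],[0,0,0],[0,0,0],[0,0,0],[0,0,0],[0,0,0],[0,0,0],[0,0,0]]}'
python3 -m pendant '{"grip":[-1,-1,-1],"linear":[[0,0,0],[0,0,0],[0,0,0]],"angular":[[0,0,0],[0,0,0],[0,0,0]]}' >/dev/null
python3 go.py 533.5 48.5 62
python3 - <<'E'
from workcell import ctrl
import cv2,numpy as np
s=ctrl.get_image("scene")[:,:,::-1]
cv2.imwrite("pics/l1.png",np.clip(1.5*cv2.resize(s[150:300,200:360],(640,600),interpolation=cv2.INTER_CUBIC),0,255).astype("uint8"))
E
```

```text
t: 5.2
ee_pos: [531.1, 46.7, 135.9]
orientation: [-2.26, -2.182, 0.001]
ft_force: [0.5, -0.9, -1.0]
width: 66.0
grasp_force: 30.0
t 5.45 pos [532.89  48.07 136.04] q [0.07 0.41 1.89 0.   0.84 0.1 ] F [ 1.01  0.12 -1.92] w 66.31078977051234 29.999657040461898
[[ 0.04  1.    0.  ]
 [ 1.   -0.04  0.  ]
 [ 0.    0.   -1.  ]]
shift [ 0.43  0.54 74.04]
```

View pics/l1.png

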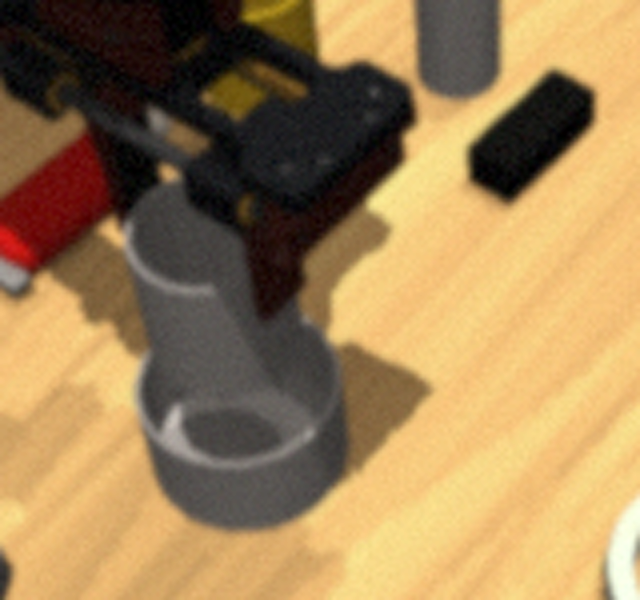

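The held middle pot (rim left edge x≈127, bottom ≈ (195,293)) hangs over the large pot (rim left 137, right 343, bottom (232,466)). I'll compare these with the projections.

```bash
python3 - <<'E'
from vis import *
th=np.linspace(0,6.28,200)
for n,x,y,z,r in(("mid",532.9,48.1,154.2,33),("large",533.5,48.5,54,46)):
    q=np.array([proj("scene",(x+r*np.cos(t),y+r*np.sin(t),z)) for t in th]);q=(q-[200,150])*4+1.5
    print(n,q.min(0),q.max(0))
E
```

```text
mid [121.65274366 171.91616656] [287.38490355 296.47660162]
large [131.55951369 300.78511192] [339.75650339 468.11476097]
```

```bash
python3 -m pendant '{"grip":[-1,-1,-1,-1,-1,-1,-1,-1,-1,-1,-1,-1],"linear":[[0.4,0.5,10],[0,0,18],[0,0,18],[0,0,14],[0,0,7],[0,0,4],[0,0,2],[0,0,1],[0,0,1],[0,0,0],[0,0,0],[0,0,0]],"angular":[[0,0,0],[0,0,0],[0,0,0],[0,0,0],[0,0,0],[0,0,0],[0,0,0],[0,0,0],[0,0,0],[0,0,0],[0,0,0],[0,0,0]]}'
python3 go.py
```

```text
t: 6.5
ee_pos: [533.3, 48.2, 61.2]
orientation: [2.26, 2.181, 0.001]
ft_force: [0.4, -0.2, -0.5]
width: 66.0
grasp_force: 30.0
t 6.5 pos [533.29  48.16  61.17] q [ 0.07  0.54  1.92 -0.    0.68  0.1 ] F [ 0.37 -0.2  -0.48] w 65.95407442304702 29.9994894862175
[[ 0.04  1.    0.  ]
 [ 1.   -0.04  0.  ]
 [ 0.    0.   -1.  ]]
```

```bash
python3 -m pendant '{"grip":[-1,-1,-1,-1,-1,-1],"linear":[[0,0,0.8],[0,0,0.7],[0,0,0.6],[0,0,0.5],[0,0,0],[0,0,0]],"angular":[[0,0,0],[0,0,0],[0,0,0],[0,0,0],[0,0,0],[0,0,0]]}'
python3 -m pendant '{"grip":[-1,-1,-1,-1,-1],"linear":[[0,0,0.5],[0,0,0.4],[0,0,0],[0,0,0],[0,0,0]],"angular":[[0,0,0],[0,0,0],[0,0,0],[0,0,0],[0,0,0]]}'
```

```text
t: 7.0
ee_pos: [532.9, 48.2, 58.0]
orientation: [-2.26, -2.182, 0.0]
ft_force: [0.3, 0.5, -1.2]
width: 65.9
grasp_force: 30.0
t: 7.42
ee_pos: [533.0, 48.2, 57.8]
orientation: [2.26, 2.182, 0.0]
ft_force: [-2.5, -0.2, 7.7]
width: 66.1
grasp_force: 30.0
```

```bash
python3 -m pendant '{"grip":[1,1,1,1,1,1,1,1,1,1,1,1],"linear":[[0,0,-0.3],[0,0,0],[0,0,0],[0,0,0],[0,0,0],[0,0,-10],[0,0,-25],[0,0,-30],[0,0,-10],[28.5,-8.5,0],[28.5,-8.5,0],[28.5,-8.5,0]],"angular":[[0,0,0],[0,0,0],[0,0,0],[0,0,0],[0,0,0],[0,0,0],[0,0,0],[0,0,0],[0,0,0],[0,0,0],[0,0,0],[0,0,0]]}'
python3 -m pendant '{"grip":[1,1,1,1,1,1,1,1,1],"linear":[[28.5,-8.5,0],[28.5,-8.5,0],[28.5,-8.5,0],[28.5,-8.5,0],[28.5,-8.5,0],[28.5,-8.5,0],[0,0,0],[0,0,0],[0,0,0]],"angular":[[0,0,0],[0,0,0],[0,0,0],[0,0,0],[0,0,0],[0,0,0],[0,0,0],[0,0,0],[0,0,0]]}'
python3 go.py 466 307.5 72
python3 - <<'E'
from workcell import ctrl
import cv2,numpy as np
s=ctrl.get_image("scene")[:,:,::-1]
cv2.imwrite("pics/s1.png",np.clip(1.5*cv2.resize(s[110:290,210:410],(666,600),interpolation=cv2.INTER_CUBIC),0,255).astype("uint8"))
E
```

```text
t: 8.42
ee_pos: [510.5, 135.1, 133.3]
orientation: [2.262, 2.179, 0.002]
ft_force: [-0.4, 0.3, -0.6]
width: 87.8
grasp_force: 0.0
t: 9.17
ee_pos: [465.4, 306.8, 132.5]
orientation: [2.26, 2.182, -0.001]
ft_force: [-0.2, -0.6, 0.1]
width: 87.9
grasp_force: 0.0
t 9.1667 pos [465.36 306.77 132.46] q [ 0.56  0.45  1.84 -0.    0.85  0.6 ] F [-0.18 -0.61  0.15] w 87.90702913790038 0.0
[[ 0.03  1.   -0.  ]
 [ 1.   -0.03 -0.  ]
 [-0.   -0.   -1.  ]]
shift [ 0.78  0.63 60.46]
```

View pics/s1.png

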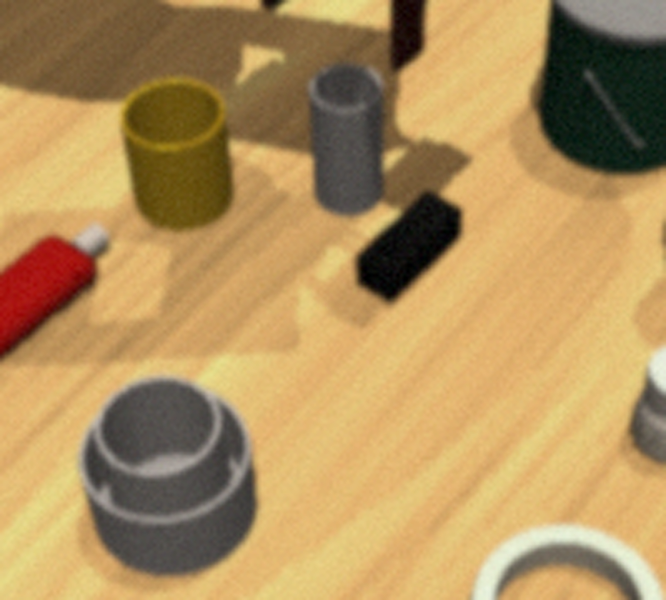

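The middle pot is seated upright in the large one (rim centre about (158,425)), and the small pot at (347,90) lies between the fingers. Descend and grip.

```bash
python3 -m pendant '{"grip":[1,1,1,1,1,1,-1,-1,-1,-1,-1,-1],"linear":[[0.8,0.6,10],[0,0,18],[0,0,17],[0,0,10],[0,0,5],[0,0,0],[0,0,0],[0,0,0],[0,0,0],[0,0,0],[0,0,0],[0,0,0]],"angular":[[0,0,0],[0,0,0],[0,0,0],[0,0,0],[0,0,0],[0,0,0],[0,0,0],[0,0,0],[0,0,0],[0,0,0],[0,0,0],[0,0,0]]}'
python3 -m pendant '{"grip":[-1,-1,-1,-1],"linear":[[0,0,0],[0,0,0],[0,0,0],[0,0,0]],"angular":[[0,0,0],[0,0,0],[0,0,0],[0,0,0]]}'
python3 go.py 533.1 48.2 190
```

```text
t: 10.22
ee_pos: [466.3, 308.2, 72.9]
orientation: [2.26, 2.182, 0.001]
ft_force: [-0.4, -0.7, -0.7]
width: 51.2
grasp_force: 0.0
t: 10.55
ee_pos: [466.3, 308.1, 72.7]
orientation: [2.26, 2.182, 0.001]
ft_force: [0.1, -0.3, 2.2]
width: 44.6
grasp_force: 30.0
t 10.55 pos [466.35 308.1   72.66] q [0.56 0.54 1.86 0.   0.73 0.6 ] F [ 0.13 -0.27  2.19] w 44.63961096838998 29.9908368405886
[[ 0.04  1.    0.  ]
 [ 1.   -0.04  0.  ]
 [ 0.    0.   -1.  ]]
shift [-257.35   75.94 -117.36]
```

```bash
python3 -m pendant '{"grip":[-1,-1,-1,-1,-1,-1,-1,-1,-1,-1,-1,-1],"linear":[[0,0,-8],[0,0,-25],[0,0,-35],[0,0,-32],[-28.6,8.45,0],[-28.6,8.45,0],[-28.6,8.45,0],[-28.6,8.45,0],[-28.6,8.45,0],[-28.6,8.45,0],[-28.6,8.45,0],[-28.6,8.45,0]],"angular":[[0,0,0],[0,0,0],[0,0,0],[0,0,0],[0,0,0],[0,0,0],[0,0,0],[0,0,0],[0,0,0],[0,0,0],[0,0,0],[0,0,0]]}'
python3 -m pendant '{"grip":[-1,-1,-1,-1],"linear":[[-28.6,8.45,0],[0,0,0],[0,0,0],[0,0,0]],"angular":[[0,0,0],[0,0,0],[0,0,0],[0,0,0]]}'
python3 go.py 533.1 48.2 80.7
python3 - <<'E'
from workcell import ctrl
import cv2,numpy as np
s=ctrl.get_image("scene")[:,:,::-1]
cv2.imwrite("pics/n1.png",np.clip(1.5*cv2.resize(s[140:290,200:360],(640,600),interpolation=cv2.INTER_CUBIC),0,255).astype("uint8"))
from vis import *
th=np.linspace(0,6.28,200)
for n,x,y,z,r in(("small",533.1,48.2,171+18,23),("smallbot",533.1,48.2,171-72,23),("mid",533.1,48.2,76,33),("large",533.5,48.5,54,46)):
    q=np.array([proj("scene",(x+r*np.cos(t),y+r*np.sin(t),z)) for t in th]);q=(q-[200,140])*4+1.5
    print(n,q.min(0),q.max(0))
E
```

```text
t: 11.55
ee_pos: [525.6, 75.5, 172.8]
orientation: [-2.26, -2.182, 0.0]
ft_force: [0.6, -0.1, -1.4]
width: 45.1
grasp_force: 30.0
t: 11.88
ee_pos: [532.7, 48.4, 172.6]
orientation: [-2.261, -2.181, 0.0]
ft_force: [0.0, 0.7, -0.6]
width: 45.1
grasp_force: 30.0
t 11.8833 pos [532.74  48.35 172.56] q [0.07 0.36 1.87 0.   0.91 0.1 ] F [ 0.04  0.69 -0.62] w 45.092940645779024 29.988369061611593
[[ 0.04  1.   -0.  ]
 [ 1.   -0.04  0.  ]
 [ 0.   -0.   -1.  ]]
shift [-0.16  0.4  91.86]
small [133.28851022 169.86584882] [253.36846976 257.60351963]
smallbot [167.76020997 316.61651868] [276.64707553 401.69913194]
mid [152.35488408 332.40904189] [304.97991443 453.44257827]
large [131.55951369 340.78511192] [339.75650339 508.11476097]
```

View pics/n1.png

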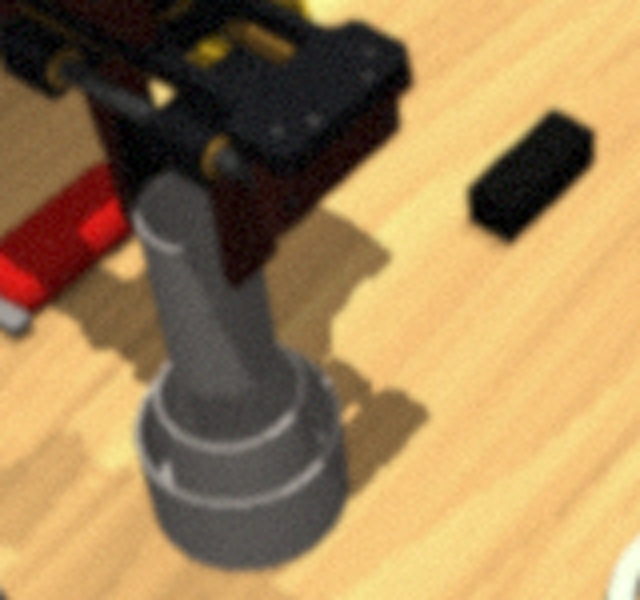

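The small pot is above the middle pot, aligned within about 1.5 mm (middle rim spans 152–302, bottom 452). Lower.

```bash
python3 -m pendant '{"grip":[-1,-1,-1,-1,-1,-1,-1,-1,-1,-1,-1,-1],"linear":[[-0.5,-0.5,10],[0,0,20],[0,0,22],[0,0,17],[0,0,10],[0,0,5],[0,0,3],[0,0,1],[0,0,0.8],[0,0,0],[0,0,0],[0,0,0]],"angular":[[0,0,0],[0,0,0],[0,0,0],[0,0,0],[0,0,0],[0,0,0],[0,0,0],[0,0,0],[0,0,0],[0,0,0],[0,0,0],[0,0,0]]}'
python3 -m pendant '{"grip":[-1,-1,-1,-1,-1,-1],"linear":[[0,0,0.7],[0,0,0.6],[0,0,0.5],[0,0,0],[0,0,0],[0,0,0]],"angular":[[0,0,0],[0,0,0],[0,0,0],[0,0,0],[0,0,0],[0,0,0]]}'
```

```text
t: 12.93
ee_pos: [533.0, 47.6, 84.3]
orientation: [2.26, 2.181, 0.001]
ft_force: [-0.5, 0.5, -0.8]
width: 45.1
grasp_force: 30.0
t: 13.43
ee_pos: [532.6, 47.6, 81.8]
orientation: [-2.26, -2.182, 0.0]
ft_force: [0.0, -0.2, -1.5]
width: 44.9
grasp_force: 30.0
```

```bash
python3 -m pendant '{"grip":[-1,-1,-1,-1,-1,-1],"linear":[[0,0,0.6],[0,0,0.5],[0,0,0.4],[0,0,0],[0,0,0],[0,0,0]],"angular":[[0,0,0],[0,0,0],[0,0,0],[0,0,0],[0,0,0],[0,0,0]]}'

```

```text
t: 13.93
ee_pos: [532.7, 47.6, 80.6]
orientation: [2.26, 2.182, 0.0]
ft_force: [-1.0, -0.6, 4.8]
width: 45.3
grasp_force: 30.0
```

```bash
python3 -m pendant '{"grip":[1,1,1,1,1,1,1,1,1,1,1,1],"linear":[[0,0,-0.3],[0,0,0],[0,0,0],[0,0,0],[0,0,0],[0,0,0],[0,0,-10],[0,0,-25],[0,0,-30],[0,0,-10],[30,0,0],[30,0,0]],"angular":[[0,0,0],[0,0,0],[0,0,0],[0,0,0],[0,0,0],[0,0,0],[0,0,0],[0,0,0],[0,0,0],[0,0,0],[0,0,0],[0,0,0]]}'
python3 -m pendant '{"grip":[0.136,0.136,0.136,0.136,0.136,0.136,0.136,0.136,0.136,0.136,0.136,0.136],"linear":[[30,0,0],[15,0,0],[0,0,0],[0,0,0],[0,0,0],[0,0,0],[0,0,0],[0,0,0],[0,0,0],[0,0,0],[0,0,0],[0,0,0]],"angular":[[0,0,0],[0,0,0],[0,-0.12,0],[0,-0.12,0],[0,-0.12,0],[0,-0.12,0],[0,-0.12,0],[0,-0.12,0],[0,-0.12,0],[0,-0.12,0],[0,0,0],[0,0,0]]}'
python3 go.py 533 138 30
```

```text
t: 14.93
ee_pos: [535.6, 107.3, 157.4]
orientation: [2.263, 2.177, 0.004]
ft_force: [-0.2, -0.0, -0.3]
width: 87.8
grasp_force: 0.0
t: 15.93
ee_pos: [535.7, 153.1, 154.0]
orientation: [1.675, 1.622, -0.874]
ft_force: [1.0, -0.2, -0.3]
width: 49.7
grasp_force: 0.0
t 15.9333 pos [535.71 153.14 154.  ] q [ 0.62  0.75  1.59 -0.7   1.53  0.96] F [ 0.99 -0.18 -0.31] w 49.675384206267196 0.0
[[ 0.02  1.   -0.03]
 [ 0.57 -0.03 -0.82]
 [-0.82 -0.   -0.57]]
shift [92.79 -1.85 83.66]
```

```bash
python3 -m pendant '{"grip":[0.136,0.136,0.136,0.136,0.136,0.136,0.136,0.136,0.136,0.136,0.136,0.136],"linear":[[15.5,-0.3,14],[15.5,-0.3,14],[15.5,-0.3,14],[15.5,-0.3,14],[15.5,-0.3,14],[15.5,-0.3,14],[0,0,0],[-4.6,0,6.55],[-4.6,0,6.55],[-4.6,0,6.55],[-4.6,0,6.55],[0,0,0]],"angular":[[0,0,0],[0,0,0],[0,0,0],[0,0,0],[0,0,0],[0,0,0],[0,0,0],[0,0,0],[0,0,0],[0,0,0],[0,0,0],[0,0,0]]}'
python3 go.py 535 92.5 30
```

```text
t: 16.93
ee_pos: [532.7, 103.4, 32.5]
orientation: [1.679, 1.617, -0.873]
ft_force: [0.2, -1.0, 0.0]
width: 50.0
grasp_force: 0.0
t 16.9333 pos [532.75 103.45  32.47] q [ 0.56  0.91  1.64 -0.77  1.35  1.08] F [ 0.24 -1.02  0.01] w 50.01475013627103 0.0
[[ 0.02  1.   -0.03]
 [ 0.57 -0.04 -0.82]
 [-0.82  0.   -0.57]]
shift [-4.21  2.65 10.31]
```

```bash
python3 -m pendant '{"grip":[0.136,0.136,0.136,0.136,0.136,0.136,0.136,0.136],"linear":[[-2,2.5,5],[-2.2,0,5],[-1.7,0,2.5],[-1.7,0,2.5],[-1.7,0.5,2.5],[-1.7,0.5,2.5],[0,0,0],[0,0,0]],"angular":[[0,0,0],[0,0,0],[0,0,0],[0,0,0],[0,0,0],[0,0,0],[0,0,0],[0,0,0]]}'
python3 - <<'E'
from workcell import ctrl
import cv2,numpy as np
s=ctrl.get_image("scene")[:,:,::-1]
cv2.imwrite("pics/p1.png",np.clip(1.5*cv2.resize(s[160:340,180:380],(666,600),interpolation=cv2.INTER_CUBIC),0,255).astype("uint8"))
E
```

```text
t: 17.6
ee_pos: [535.5, 82.2, 28.9]
orientation: [1.677, 1.618, -0.873]
ft_force: [0.1, 0.5, -0.5]
width: 50.4
grasp_force: 0.5
```

View pics/p1.png

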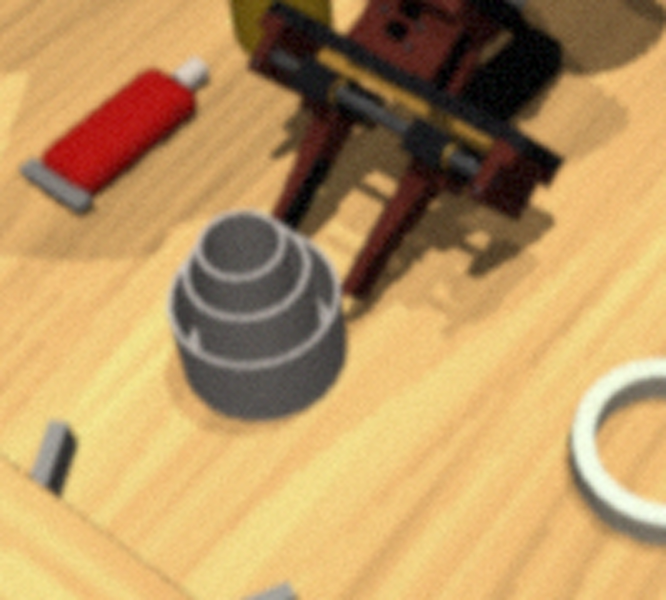

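The nest stands upright (small rim about (245,245)) with both fingertips behind the large pot. Push obliquely toward the lane line.

```bash
python3 -m pendant '{"grip":[0.136,0.136,0.136,0.136,0.136,0.136,0.136,0.136,0.136,0.136,0.136,0.136],"linear":[[-2.3,1.5,3.3],[-3.4,2.2,4.9],[-4.59,3,6.55],[-4.59,3,6.55],[-4.59,3,6.55],[-4.59,3,6.55],[-4.59,3,6.55],[-4.59,3,6.55],[-4.59,3,6.55],[-4.59,3,6.55],[-3.4,2.2,4.9],[-2.3,1.5,3.3]],"angular":[[0,0,0],[0,0,0],[0,0,0],[0,0,0],[0,0,0],[0,0,0],[0,0,0],[0,0,0],[0,0,0],[0,0,0],[0,0,0],[0,0,0]]}'
python3 - <<'E'
from workcell import ctrl
import cv2,numpy as np
a=ctrl.get_image("top")[:,:,::-1];s=ctrl.get_image("scene")[:,:,::-1]
A=cv2.resize(a[180:330,340:540],(800,600),interpolation=cv2.INTER_CUBIC)[:,:400]
B=cv2.resize(s[160:340,180:300],(400,600),interpolation=cv2.INTER_CUBIC)
cv2.imwrite("pics/p2.png",np.clip(1.4*np.hstack([A,B]),0,255).astype("uint8"))
E
python3 go.py
```

```text
t: 18.65
ee_pos: [564.1, -3.7, 28.9]
orientation: [1.677, 1.618, -0.873]
ft_force: [-2.1, 1.9, -0.3]
width: 50.3
grasp_force: 1.4
t 18.75 pos [564.01  -3.59  28.95] q [ 0.39  0.9   1.7  -0.9   1.25  1.05] F [0.31 0.39 0.77] w 49.631601238195564 0.04050191579153761
[[ 0.02  1.   -0.03]
 [ 0.57 -0.04 -0.82]
 [-0.82 -0.   -0.57]]
```

View pics/p2.png

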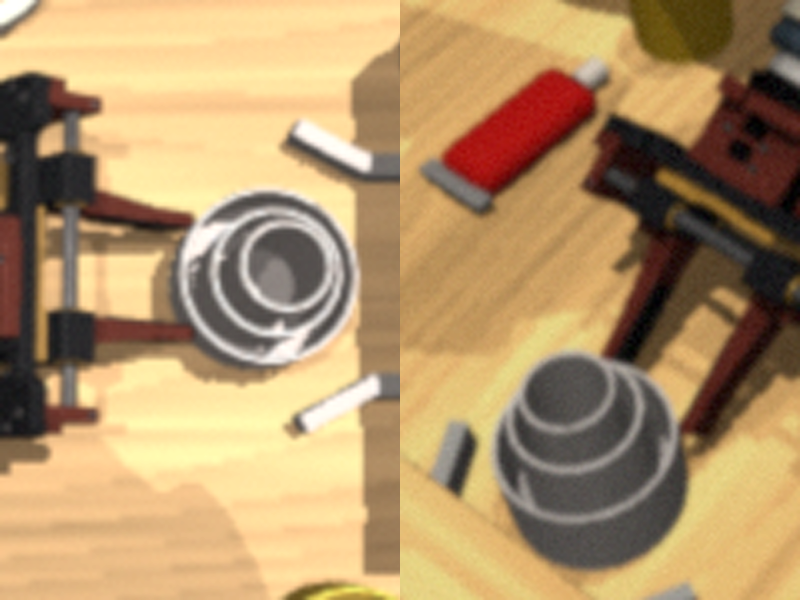

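The top view shows the nest entering the flare, centred (large centre (268,278) against lane middle row ≈275) and still upright. Push straight in.

```bash
python3 -m pendant '{"grip":[0.136,0.136,0.136,0.136,0.136,0.136,0.136,0.136,0.136,0.136,0.136,0.136],"linear":[[-2.3,0,3.3],[-3.4,0,4.9],[-4.59,0,6.55],[-4.59,0,6.55],[-4.59,0,6.55],[-4.59,0,6.55],[-4.59,0,6.55],[-4.59,0,6.55],[-4.59,0,6.55],[-4.59,0,6.55],[-3.4,0,4.9],[-2.3,0,3.3]],"angular":[[0,0,0],[0,0,0],[0,0,0],[0,0,0],[0,0,0],[0,0,0],[0,0,0],[0,0,0],[0,0,0],[0,0,0],[0,0,0],[0,0,0]]}'
python3 go.py 562.5 -172 29
python3 - <<'E'
from vis import *
print(atz("top",T(*[0,0]),54)*0+atz("top",(268.5/4-.5+340,278.5/4-.5+180),54))
E
```

```text
t: 19.75
ee_pos: [560.7, -87.5, 28.9]
orientation: [1.677, 1.618, -0.874]
ft_force: [-0.3, 2.8, 0.6]
width: 49.7
grasp_force: 1.3
t 19.75 pos [560.74 -87.55  28.86] q [ 0.26  0.88  1.77 -1.02  1.17  1.06] F [-0.28  2.77  0.55] w 49.73478714253168 1.3294219644740224
[[ 0.02  1.   -0.03]
 [ 0.57 -0.04 -0.82]
 [-0.82 -0.   -0.57]]
shift [-48.47   4.8   69.01]
[558.50148722 -44.20701296  54.        ]
```

```bash
python3 -m pendant '{"grip":[0.136,0.136,0.136,0.136,0.136,0.136,0.136,0.136,0.136,0.136,0.136,0.136],"linear":[[-2.3,0.3,3.3],[-3.4,0.5,4.9],[-3.7,0.5,5.3],[-3.7,0.5,5.3],[-3.7,0.5,5.3],[-3.7,0.5,5.3],[-3.7,0.5,5.3],[-3.7,0.5,5.3],[-3.7,0.5,5.3],[-3.7,0.5,5.3],[-2.9,0.3,4.1],[-2,0,2.9]],"angular":[[0,0,0],[0,0,0],[0,0,0],[0,0,0],[0,0,0],[0,0,0],[0,0,0],[0,0,0],[0,0,0],[0,0,0],[0,0,0],[0,0,0]]}'
python3 go.py
```

```text
t: 20.75
ee_pos: [563.5, -157.7, 28.7]
orientation: [1.677, 1.618, -0.873]
ft_force: [-0.2, 3.8, 0.6]
width: 50.1
grasp_force: 1.5
t 20.75 pos [ 563.53 -157.69   28.74] q [ 0.15  0.87  1.8  -1.12  1.11  1.05] F [-0.21  3.81  0.64] w 50.06090438455711 1.5304594533517957
[[ 0.02  1.   -0.03]
 [ 0.57 -0.04 -0.82]
 [-0.82  0.   -0.57]]
```

Remaining ≈ 14 mm; creep in with force checks.

```bash
python3 -m pendant '{"grip":[0.136,0.136,0.136,0.136,0.136,0.136],"linear":[[-1.15,0,1.64],[-1.15,0,1.64],[-1.15,0,1.64],[-1.15,0,1.64],[-1.15,0,1.64],[0,0,0]],"angular":[[0,0,0],[0,0,0],[0,0,0],[0,0,0],[0,0,0],[0,0,0]]}'

```

```text
t: 21.25
ee_pos: [563.2, -167.2, 28.7]
orientation: [1.677, 1.619, -0.873]
ft_force: [0.5, 2.2, 0.7]
width: 49.6
grasp_force: 1.3
```

```bash
python3 -m pendant '{"grip":[0.136,0.136,0.136,0.136],"linear":[[-0.86,0,1.23],[-0.86,0,1.23],[0,0,0],[0,0,0]],"angular":[[0,0,0],[0,0,0],[0,0,0],[0,0,0]]}'

```

```text
t: 21.58
ee_pos: [563.6, -168.2, 28.6]
orientation: [1.677, 1.62, -0.87]
ft_force: [-1.7, 17.0, 5.3]
width: 49.7
grasp_force: 7.8
```

```bash
python3 -m pendant '{"grip":[0.136,0.136,0.136,0.136],"linear":[[-0.6,0,0.8],[0,0,0],[0,0,0],[0,0,0]],"angular":[[0,0,0],[0,0,0],[0,0,0],[0,0,0]]}'

```

```text
t: 21.92
ee_pos: [563.6, -168.5, 28.6]
orientation: [1.678, 1.62, -0.869]
ft_force: [-2.0, 22.4, 7.5]
width: 50.0
grasp_force: 10.4
```

```bash
python3 -m pendant '{"grip":[0.136,0.136,0.136,0.136,0.136,0.136,0.136,0.136,0.136,0.136,0.136,0.136],"linear":[[1.15,0,-1.64],[1.15,0,-1.64],[4.59,0,-6.55],[9.2,0,-13.1],[9.2,0,-13.1],[9.2,0,-13.1],[9.2,0,-13.1],[9.2,0,-13.1],[9.2,0,-13.1],[9.2,0,-13.1],[9.2,0,-13.1],[0,0,0]],"angular":[[0,0,0],[0,0,0],[0,0,0],[0,0,0],[0,0,0],[0,0,0],[0,0,0],[0,0,0],[0,0,0],[0,0,0],[0,0,0],[0,0,0]]}'
python3 -m pendant '{"grip":[0.136,0.136,0.136,0.136,0.136,0.136,0.136,0.136],"linear":[[0,0,-20],[0,0,-30],[0,0,-30],[0,0,-30],[0,0,-20],[0,0,0],[0,0,0],[0,0,0]],"angular":[[0,0,0],[0,0,0],[0,0,0],[0,0,0],[0,0,0],[0,0,0],[0,0,0],[0,0,0]]}'
python3 - <<'E'
from workcell import ctrl
from vis import *
import cv2
a=ctrl.get_image("top")[:,:,::-1];s=ctrl.get_image("scene")[:,:,::-1]
cv2.imwrite("pics/raw_top1.png",a);cv2.imwrite("pics/raw_scene1.png",s)
# bystanders: difference vs the first pictures
for n,i in(("top",a),("scene",s)):
    d=cv2.absdiff(i,cv2.imread(f"pics/raw_{n}0.png")).max(2);d=cv2.morphologyEx((d>45).astype("uint8"),cv2.MORPH_OPEN,np.ones((3,3)))
    k,_,st,_=cv2.connectedComponentsWithStats(d);print(n,[tuple(int(v) for v in x) for x in st[1:] if x[4]>25])
# near edge of the large pot's rim seen in top under the board's edge? grey along the lane axis
for X in((561,-120,0),(561,-166,54),(561,-212,98),(561,-162,54)):print(X,proj("top",X),proj("scene",X))
p=proj("top",(561,-166,54));print(a[int(p[1]),int(p[0])-25:int(p[0])+10].tolist())
E
```

```text
t: 22.92
ee_pos: [568.8, -28.2, 28.4]
orientation: [1.675, 1.62, -0.87]
ft_force: [-0.9, 0.5, -0.0]
width: 50.2
grasp_force: 0.0
t: 23.58
ee_pos: [571.1, 74.3, 102.5]
orientation: [1.677, 1.618, -0.875]
ft_force: [-0.4, -0.3, -0.6]
width: 49.8
grasp_force: 0.0
top [(50, 185, 333, 295, 26690), (185, 192, 35, 22, 460), (158, 195, 47, 80, 1062), (246, 198, 32, 24, 342), (260, 210, 11, 18, 134), (245, 224, 17, 15, 160), (236, 261, 7, 11, 53), (223, 288, 10, 17, 111), (233, 295, 10, 11, 76), (231, 399, 11, 5, 46), (27, 406, 252, 74, 8950), (32, 439, 12, 6, 51), (3, 447, 27, 25, 356)]
scene [(18, 0, 10, 9, 69), (313, 0, 104, 57, 3060), (221, 20, 168, 239, 12907), (67, 29, 240, 75, 6324), (375, 53, 39, 35, 988), (212, 88, 40, 22, 521), (94, 91, 106, 38, 1840), (96, 136, 16, 22, 190), (305, 166, 8, 9, 32), (330, 179, 11, 8, 46), (353, 183, 36, 47, 1260), (234, 226, 54, 58, 1827)]
(561, -120, 0) [437.1584277  250.35648919] [209.45393094 339.23186369]
(561, -166, 54) [466.06007836 247.01438178] [180.87639809 347.17513515]
(561, -212, 98) [496.67815871 243.91417465] [148.48101282 359.6981574 ]
(561, -162, 54) [464.10097616 247.04423859] [182.80989314 345.12979171]
[[68, 96, 121], [70, 97, 121], [68, 97, 120], [68, 96, 119], [68, 96, 120], [69, 96, 121], [68, 96, 120], [69, 96, 120], [68, 96, 119], [70, 97, 121], [70, 97, 121], [67, 95, 119], [69, 96, 121], [69, 97, 121], [68, 96, 120], [68, 93, 117], [62, 80, 98], [54, 59, 64], [54, 56, 60], [53, 56, 59], [51, 56, 62], [45, 58, 70], [50, 70, 87], [82, 115, 141], [116, 163, 193], [125, 175, 200], [126, 176, 199], [127, 177, 200], [126, 177, 199], [128, 180, 201], [130, 183, 200], [132, 187, 201], [132, 186, 200], [131, 184, 200], [129, 181, 200]]
```

```bash
python3 -c "
from workcell import ctrl
print(ctrl.close_job())"
```

```text
the job is handed in; nothing more can be done
None
```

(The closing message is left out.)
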